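Hold the bayonet vent cap at half-way on the filler neck

ROBOT

A 6-joint arm with a two-finger parallel gripper is mounted at the origin on a cart in front of the work surface, level with it; the furniture and walls round the work are solid. World frame = base frame: x ahead of the robot, y to its left, z up, the work surface at z = 0. Lengths are in m, angles in rad, forces in N, time in s.
With the tool pointing down it reaches from about 0.275 to 0.825 m from the base axis. Payload 4.9 kg.
Tool frame: the origin (TCP) lies midway between the tips of the shut fingers; the grasp point (between the pads) lies 19 mm behind it (bot.grip_depth is the distance from the TCP to the grasp point, in m); z points along the fingers, y is the line along which they close (so a half turn about z gives the same grasp; the last joint's range is limited). The gripper opens to 85 mm and grips with 20 to 120 N. Pads are 22 mm wide; open, the fingers measure 114 mm over their backs; the gripper's body (76 mm by 85 mm) begins 54 mm behind the grasp point. The pads swing forward as they close: fully open they stand 13 mm farther back than shut.
Start: joints at [1.215, 0.326, -0.193, 1.052, 0, 1.437], TCP at [0.121, 0.537, 0.231] pointing down, gripper open.
Joint ranges: [-2.65, 2.65], [-0.97, 1.79], [-1.3, 1.35], [-1.93, 2.1], [-1.47, 1.37], [-3.14, 3.14]. Speed limits (rad/s): [2.57, 2.57, 3.14, 3.14, 3.14, 3.14].

INTERFACE

Orientations are given as a unit quaternion [w, x, y, z].
In Python, from cell import bot gives the robot as it stands. Calls block until the motion is done:
- bot.move_pose(position, orientation): joint-space move of the TCP to a pose.
- bot.move_linear(position, speed=0.15, rotation=None, until_force=None): straight line of the TCP; rotation=None keeps the orientation; speed is the mean speed in m/s. With until_force (N) it stops when the force on the tool has changed by that much, and returns True; else False.
- bot.goto_joints(angles): joint-space move.
- bot.set_gripper(opening, grasp_force=None): opening from 0.0 (shut) to 1.0 (fully open); grasp_force is the grip in N (None keeps the last); returns when the fingers have stopped.
- bot.wait(seconds).
- bot.solve_ik(position, orientation): joint angles nearest the present ones, or None.
- bot.camera(name): name is "scene" or "top" or "wrist"; returns the picture (480x640x3 uint8, red, green, blue); there is no depth.
- bot.calibration(name): a dict with "mtx" (3x3 intrinsics, pixels), "k1" (the pictures are not rectified: a ray, as slopes to the right and down, at radius r is drawn at 1 + k1 r^2 times it, then the intrinsics apply), "extrinsics" (4x4, takes a point from world to camera coordinates); the wrist camera has in their place "hand_eye" (4x4, takes a point from camera to tool coordinates, whose origin is the TCP and whose axes are the flange's). Camera axes: x right, y down, z forward; pixel columns grow to the right and rows downward; lengths in m; the calibration is good to about 2 mm. A picture is of the moment at which its call begins: read the wrist's pose just before it. calibration takes no time and is no camera call.
A pose or a line that the arm cannot do raises bot.PlanningError and nothing moves.
- bot.close_job(): hands the job in; it is judged then, once.
Trained networks look in the newest picture that a camera, given by its name, has taken for a name from the list of things; names that differ only in an ending like _2 or _b are one class to them, and where a whole thing is asked for, a point or a joint stands for the part that bears it (a point fixed in the world has none). Each returns a list of dicts, best first, with "confidence" (0 to 1); they miss things now and then, are a little off and sometimes report something else, mostly with a low value. They report only what shows in the picture. A call takes as long as a camera call. They do not tell look-alikes from the thing itself.
- bot.search_frame(camera, thing): "bbox" ([left, top, width, height] in pixels, round what is visible of it).
Readings, each from a call of its own:
- bot.read_clock(): time.
- bot.read_joint_positions(): joint angles.
- bot.read_joint_vel(): joint speeds.
- bot.read_joint_efforts(): joint torques, N m.
- bot.read_position(): TCP position.
- bot.read_tool_rot(): TCP orientation.
- bot.read_ft_force(): force on the tool from outside, world axes, zero at the start.
- bot.read_moment(): the same for the moment, N m.
- bot.read_gripper_width(): opening from 0.0 (shut) to 1.0 (fully open).
- bot.read_finger_force(): force on a finger pad.
Only numpy, scipy, OpenCV 4.12 (cv2) and the standard library are available. Lean on these libraries where they do the work, as an engineer would, in place of code of your own. Each camera call takes 0.05 s, during which the arm holds its last target. There are 200 camera calls.

TASK

Put the black vent cap on the filler neck, its square socket over the square spindle and its two ears down through the two slots, until its flange sits flat on the rim. Then twist it clockwise (seen from above) to half-way to the lock, an eighth of a turn, so that its grip bar points at the two small raised ribs on the rim; it must never click into the lock. A spring turns the cap back, so finish with the gripper still holding the cap there, and leave the tumbler, the bearing and the oil filter where they stand.

Things in the scene. Friction and masses are not known exactly. Their poses are not given: they have to be found in the camera images.
- vent_cap: black bayonet cap, loose, about 150 g, upright, 63 mm high. Origin: centre of its underside, z up. Skirt 43 mm in diameter (z 0-20 mm), fluted flange 69 mm (z 20-24.5), hub 43-39 mm (to z 34), on top a grip bar 54 mm long along x, 14 mm wide along y (z 34-63). In the underside a square hole 22 mm wide (sides along x and y), 31 mm deep. A half turn about z gives the same cap
- cap_bar (a point): point in the middle of the grip bar, 56 mm above the cap's underside: grip here across the 14 mm width, fingertips clear of the hub
- cap_ear (a point): one of the cap's two equal round steel ears, 9 mm in diameter, z 2 to 10 mm above the underside, reaching 29 mm from the axis at the cap's +x (this one) and -x sides, so in line with the grip bar
- filler_neck: grey cast filler neck bolted to the bench. Origin: centre of its underside, z up, x along the two slots. Foot 104 mm, collar 84 mm in diameter, flat rim at z = 70 mm. With the cap seated (flange on the rim, bar along the slots) the cap's origin is 50 mm above the neck's. A brass hose stub sticks out low at +x, to 60 mm from the axis
- neck_mouth (a point): centre of the neck's mouth at the height of the rim: a round hole 47 mm in diameter with two slots, 14 mm wide, at the neck's +x and -x sides, to 33 mm from the axis, through a ledge 8 mm thick, under which the ears can turn
- half_rib (a point): one of the two small raised ribs on the rim, 38 mm from the axis, 45 degrees clockwise (from above) of the slots: the grip bar in line with them is half-way to the lock
- spindle (a joint): turn of the upright square spindle in the mouth (20 mm wide, tapered tip 8 mm above the rim), rad, clockwise from above positive: 0 at rest, sides along the neck's x and y. A spring pulls it to 0 (0.065 Nm at 0.79). It lags the cap by up to 6 degrees of play. Detents meet the ears when the cap has turned about 60 degrees; past 72 it clicks into the lock; stop at 1.57
- tumbler: clear plastic tumbler, 53 mm in diameter, 78 mm high, upright bystander; origin at the centre of its underside
- bearing: ball bearing, 62 mm in diameter, 16 mm high, lying flat, bystander; origin at the centre of its underside
- oil_filter: round blue oil filter, 66 mm in diameter, 79 mm high, upright bystander; origin at the centre of its underside
Not all that is in view belongs to the job. Several things have the shape of the vent_cap; the one meant has the colours described above. What is shaped like the filler_neck but purple is not meant.

How it is judged:
On the way:
1. the cap is seated: on the spindle, ears through the slots, flange on the rim, not yet twisted (z of vent_cap in the frame of filler_neck below 0.0535 m and horizontal distance between vent_cap and filler_neck below 0.004 m and angle between the x axis of vent_cap and the x axis of filler_neck, either way round below 0.26 rad and angle between vent_cap's own z axis and vertical below 0.08 rad), for 0.1 s.
At the end, for the whole second after the job is handed in: the cap sits on the neck (flange within 3 mm of the rim, within 4 mm of the axis, upright within 0.08 rad), turned 45 degrees clockwise give or take 10, the spindle turned with it (0.42 to 1.1 rad), staying so for the whole second, and the fingers still grip it with more than 2 N (z of vent_cap in the frame of filler_neck between 0.047 and 0.053 m and horizontal distance between vent_cap and filler_neck below 0.004 m and angle between vent_cap's own z axis and vertical below 0.08 rad and angle between the x axis of vent_cap and the x axis of filler_neck, either way round between 0.61 and 0.96 rad and value of joint spindle between 0.42 and 1.1 rad and contact force between the fingers and vent_cap above 2 N); the arm keeps its last pose, push and grip.
It fails at once if the cap is turned into the lock (past 68 degrees) (z of vent_cap in the frame of filler_neck below 0.056 m and horizontal distance between vent_cap and filler_neck below 0.01 m and angle between the x axis of vent_cap and the x axis of filler_neck, either way round above 1.19 rad).
It fails at once if the tumbler is moved more than 3 cm (distance of tumbler from where it was at the start of the episode above 0.03 m).
It fails at once if the bearing is moved more than 3 cm (distance of bearing from where it was at the start of the episode above 0.03 m).
It fails at once if the oil filter is moved more than 3 cm (distance of oil_filter from where it was at the start of the episode above 0.03 m).
It also fails if it takes over 48 s, if anything falls off the work surface, if the arm or the gripper's body presses on something with over 40 N, if the wrist force passes 120 N, or if a joint passes its speed limit or range.

## Working session

There is one attempt and no reset: what is moved stays moved. The work goes in short steps, each a Python script; the robot and the scene stay as the last script left them, time stands still between calls to the robot, and variables do not carry over. Pictures are saved under pics/ and viewed, at most 10 in all, crops included, and the job is handed in when it is done.

```bash
ls; mkdir -p pics; cat > h.py <<'E'
import numpy as np, cv2
from cell import bot
from scipy.spatial.transform import Rotation as R
def q2R(q): return R.from_quat([q[1],q[2],q[3],q[0]])
def R2q(r): x=r.as_quat(); return [x[3],x[0],x[1],x[2]]
def down(yaw): # tool z down; tool y axis at angle yaw in world
    y=np.array([np.cos(yaw),np.sin(yaw),0]); z=np.array([0,0,-1.]); x=np.cross(y,z)
    return R2q(R.from_matrix(np.c_[x,y,z]))
def camT(name, pose=None):
    c=bot.calibration(name)
    if name!='wrist':
        return c, np.linalg.inv(np.array(c['extrinsics']))
    p,q=pose; T=np.eye(4); T[:3,:3]=q2R(q).as_matrix(); T[:3,3]=p
    return c, T@np.array(c['hand_eye'])
def pix2plane(name,uv,z,pose=None):
    c,T=camT(name,pose); K=np.array(c['mtx'])
    d=np.linalg.solve(K,np.array([uv[0],uv[1],1.])); d=d[:2]; r=np.hypot(*d); s=r
    for _ in range(20): s=r/(1+c['k1']*s*s)
    d=d*(s/r if r>0 else 1); v=T[:3,:3]@np.array([d[0],d[1],1]); o=T[:3,3]
    return o+v*(z-o[2])/v[2]
def proj(name,P,pose=None):
    c,T=camT(name,pose); p=np.linalg.inv(T)@np.r_[P,1]; d=p[:2]/p[2]
    d=d*(1+c['k1']*(d@d)); return (np.array(c['mtx'])@np.r_[d,1])[:2]
def save(im,f): cv2.imwrite('pics/'+f,cv2.cvtColor(im,cv2.COLOR_RGB2BGR))
E
python3 - <<'E'
from h import *
for n in ('top','scene'):
    im=bot.camera(n); save(im,n+'1.png')
    for t in ('vent_cap','filler_neck','neck_mouth','half_rib','cap_bar','tumbler','bearing','oil_filter'):
        for d in bot.search_frame(n,t)[:5]:
            b=d['bbox']; uv=[b[0]+b[2]/2,b[1]+b[3]/2]
            print(n,t,round(d['confidence'],2),np.round(b),np.round(pix2plane(n,uv,.03),3)[:2])
print(bot.read_clock(), bot.calibration('top'))
E
```

```text
pics
top vent_cap 0.74 [396. 225.  31.  28.] [ 0.542 -0.349]
top vent_cap 0.7 [349. 233.  28.  27.] [ 0.524 -0.231]
top filler_neck 0.69 [276. 230.  45.  46.] [ 0.509 -0.078]
top filler_neck 0.6 [412. 279.  47.  48.] [ 0.391 -0.4  ]
top filler_neck 0.32 [397. 227.  28.  28.] [ 0.538 -0.346]
top neck_mouth 0.74 [412. 277.  46.  50.] [ 0.394 -0.399]
top neck_mouth 0.68 [275. 228.  48.  48.] [ 0.51 -0.08]
top half_rib 0.92 [413. 278.  43.  48.] [ 0.394 -0.398]
top half_rib 0.55 [275. 229.  46.  47.] [ 0.51  -0.077]
top cap_bar 0.69 [400. 225.  24.  30.] [ 0.54  -0.347]
top cap_bar 0.62 [349. 232.  25.  28.] [ 0.526 -0.229]
top tumbler 0.85 [381. 163.  22.  28.] [ 0.696 -0.305]
top tumbler 0.31 [400. 226.  25.  28.] [ 0.541 -0.35 ]
top bearing 0.78 [287. 294.  27.  24.] [ 0.385 -0.084]
top oil_filter 0.87 [226. 151.  34.  36.] [0.717 0.061]
top oil_filter 0.17 [293. 242.   8.  16.] [ 0.515 -0.074]
top oil_filter 0.17 [380. 161.  25.  30.] [ 0.699 -0.306]
scene vent_cap 0.87 [374. 268.  32.  34.] [ 0.537 -0.35 ]
scene vent_cap 0.85 [321. 255.  32.  32.] [ 0.524 -0.235]
scene vent_cap 0.26
[... 491 characters left out ...]
 [ 0.541 -0.353]
scene cap_bar 0.49 [264. 234.  10.  12.] [ 0.547 -0.051]
scene tumbler 0.97 [386. 209.  23.  40.] [ 0.716 -0.298]
scene bearing 0.75 [229. 286.  31.  24.] [ 0.365 -0.103]
scene oil_filter 0.59 [253. 170.  27.  35.] [0.726 0.069]
0.9 {'mtx': array([[452.41663601,   0.        , 323.07746322],
       [  0.        , 452.41663601, 239.73846235],
       [  0.        ,   0.        ,   1.        ]]), 'k1': -0.08346595893585224, 'extrinsics': array([[ 0.00405907, -0.99990745, -0.01298512, -0.13846694],
       [-0.98629215, -0.00186108, -0.16499797,  0.5376092 ],
       [ 0.16495854,  0.01347686, -0.98620842,  1.0220536 ],
       [ 0.        ,  0.        ,  0.        ,  1.        ]])}
```

```bash
python3 - <<'E'
import cv2
a=cv2.imread('pics/top1.png')[140:340,215:475]; b=cv2.imread('pics/scene1.png')[160:380,220:430]
a=cv2.resize(a,(400,308),interpolation=cv2.INTER_CUBIC)
import numpy as np
a=cv2.resize(cv2.imread('pics/top1.png')[140:340,215:475],None,fx=3,fy=3,interpolation=cv2.INTER_CUBIC)
cv2.imwrite('pics/c1.png',a)
E
```

```text
(no output)
```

View pics/c1.png

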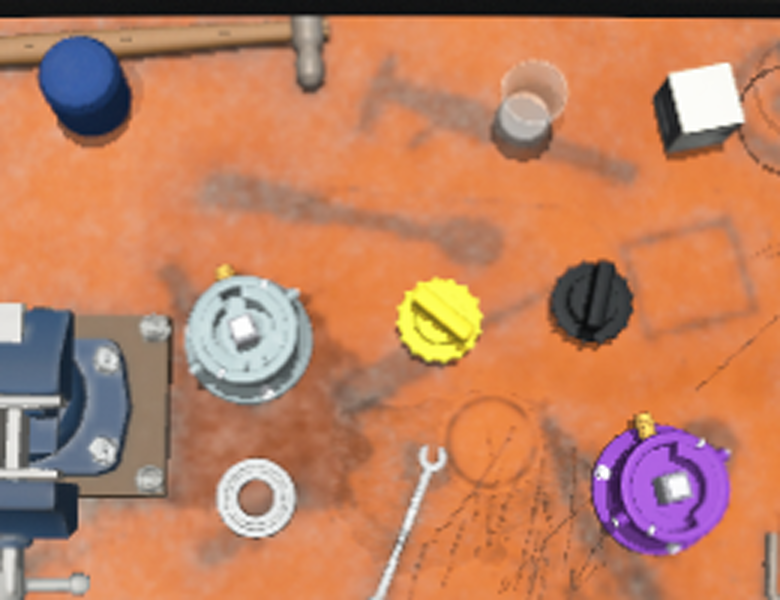

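View pics/scene1.png

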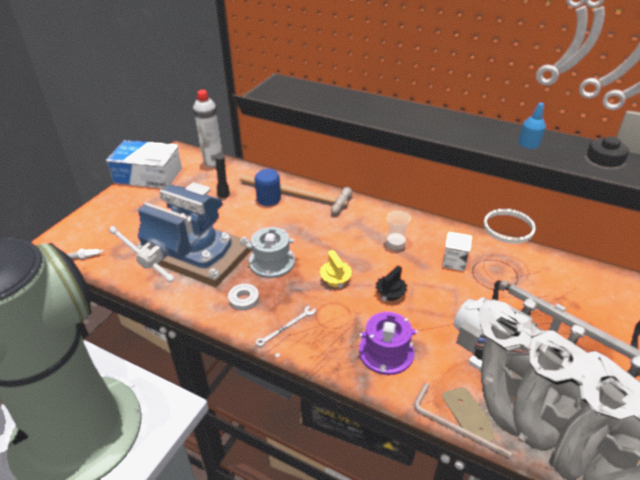

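The top view shows two caps: black at about (412,240) and yellow at about (363,246). It also shows two necks: grey at about (297,252) and purple at about (435,302). I choose the black cap and the grey neck. Next I'll take a closer wrist view of both.

```bash
python3 - <<'E'
from h import *
c=bot.calibration('wrist'); print(np.round(c['hand_eye'],3), np.round(c['mtx'][0],0),c['k1'])
def look(xy,z,yaw,f):
    # camera roughly over xy
    he=np.array(c['hand_eye']); q=down(yaw)
    a=he[:3,3]; Rm=q2R(q).as_matrix()
    # intersection of optic axis with plane z=.05, from TCP at height z
    o=Rm@he[:3,3]+[0,0,z]; v=Rm@he[:3,2]; p=o+v*(.05-o[2])/v[2]
    t=[xy[0]-p[0],xy[1]-p[1],z]
    bot.move_pose(t,q); bot.wait(.2)
    pose=(bot.read_position(),bot.read_tool_rot()); im=bot.camera('wrist'); save(im,f)
    np.savez(f[:-4]+'.npz',p=pose[0],q=pose[1])
    for t in ('vent_cap','cap_bar','filler_neck','neck_mouth','half_rib'):
        for d in bot.search_frame('wrist',t)[:3]:
            b=d['bbox']; zz={'vent_cap':.022,'cap_bar':.063}.get(t,.07)
            print(t,round(d['confidence'],2),np.round(b),np.round(pix2plane('wrist',[b[0]+b[2]/2,b[1]+b[3]/2],zz,pose),4)[:2])
    print(np.round(pose[0],3),bot.read_clock(),np.round(bot.read_joint_positions(),2))
look((.51,-.078),.26,np.pi/2+.3,'wn.png')
look((.54,-.348),.26,np.pi/2-.19,'wc.png')
E
python3 -c "
import cv2,numpy as np
cv2.imwrite('pics/w1.png',cv2.resize(np.hstack([cv2.imread('pics/wn.png'),cv2.imread('pics/wc.png')]),(800,300),interpolation=cv2.INTER_AREA))"
```

```text
[[ 0.    -0.946 -0.324  0.084]
 [ 1.     0.    -0.    -0.001]
 [ 0.    -0.324  0.946 -0.142]
 [ 0.     0.     0.     1.   ]] [335.   0. 319.] -0.02274127554689277
vent_cap 0.94 [ 49. 156.  60.  56.] [ 0.5412 -0.3566]
vent_cap 0.62 [157. 174.  64.  62.] [ 0.5284 -0.2307]
cap_bar 0.94 [160. 174.  62.  59.] [ 0.5104 -0.2162]
cap_bar 0.86 [ 48. 157.  65.  58.] [ 0.5265 -0.3286]
cap_bar 0.39 [322.  93.  52.  55.] [ 0.3852 -0.0863]
filler_neck 0.78 [275. 183.  92.  96.] [ 0.4977 -0.079 ]
filler_neck 0.69 [  2.   0. 106.  97.] [ 0.4041 -0.3577]
filler_neck 0.58 [323.  90.  52.  59.] [ 0.3849 -0.087 ]
neck_mouth 0.9 [274. 185.  89.  94.] [ 0.4994 -0.0807]
neck_mouth 0.72 [  0.   0. 111.  94.] [ 0.4028 -0.3574]
half_rib 0.94 [276. 181.  91. 100.] [ 0.4971 -0.0786]
half_rib 0.9 [  0.   0. 110.  94.] [ 0.4026 -0.3576]
[ 0.475 -0.088  0.26 ] 3.9417 [-0.34  0.18 -0.31  1.08 -0.   -0.64]
vent_cap 0.69 [287. 201.  56.  58.] [ 0.542  -0.3519]
cap_bar 0.9 [388. 168.  64.  54.] [ 0.5125 -0.235 ]
cap_bar 0.62 [290. 204.  57.  58.] [ 0.5337 -0.3456]
filler_neck 0.75 [497. 112. 125.  97.] [ 0.5016 -0.0979]
filler_neck 0.74 [189.  54. 102. 109.] [ 0.3974 -0.3943]
neck_mouth 0.86 [184.  56. 110. 105.] [ 0.3967 -0.3947]
neck_mouth 0.84 [494. 116. 127.  92.] [ 0.5025 -0.0993]
neck_mouth 0.59 [558. 150.  42.  28.] [ 0.5086 -0.0783]
half_rib 0.98 [498. 111. 126.  98.] [ 0.5012 -0.0964]
half_rib 0.85 [189.  55. 104. 104.] [ 0.3959 -0.3931]
half_rib 0.51 [288. 202.  57.  60.] [ 0.5294 -0.3476]
[ 0.505 -0.339  0.26 ] 5.4417 [-0.71  0.42  0.02  1.17  0.   -0.53]
```

View pics/w1.png

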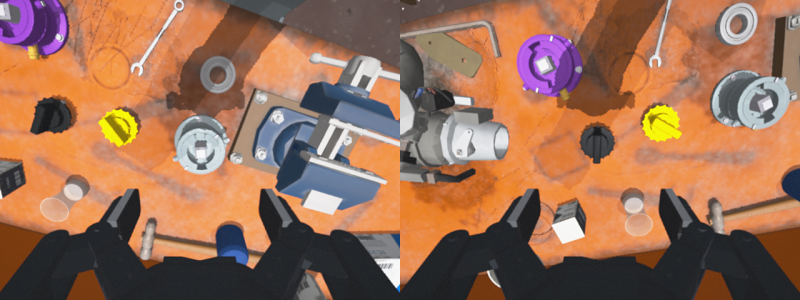

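The wrist views show the black cap at about (595,145), the yellow cap at (660,122), the grey neck at (200,143) and the purple neck at (548,65), in the mosaic. Next: close views.

```bash
python3 - <<'E'
from h import *
def look(xy,z,yaw,f,zp):
    c=bot.calibration('wrist')
    he=np.array(c['hand_eye']); q=down(yaw); Rm=q2R(q).as_matrix()
    o=Rm@he[:3,3]+[0,0,z]; v=Rm@he[:3,2]; p=o+v*(zp-o[2])/v[2]
    bot.move_pose([xy[0]-p[0],xy[1]-p[1],z],q); bot.wait(.3)
    pose=(bot.read_position(),bot.read_tool_rot()); im=bot.camera('wrist'); save(im,f)
    np.savez(f[:-4]+'.npz',p=pose[0],q=pose[1]); print(np.round(pose[0],3),bot.read_clock())
    u,v=proj('wrist',[*xy,zp],pose); print(u,v); u,v=int(u),int(v)
    return cv2.resize(cv2.cvtColor(im,cv2.COLOR_RGB2BGR)[v-85:v+85,u-85:u+85],(600,600),interpolation=cv2.INTER_CUBIC),(u-85,v-85)
n,on=look((.498,-.079),.2,np.pi/2+.3,'wn2.png',.07)
cv2.imwrite('pics/n2.png',n)
k,ok=look((.536,-.349),.19,np.pi/2-.19,'wc2.png',.06)
cv2.imwrite('pics/k2.png',k)
print(on,ok)
E
```

```text
[ 0.489 -0.082  0.2  ] 6.8333
319.9149672513993 235.86749459004102
[ 0.528 -0.346  0.19 ] 8.2333
318.0833956965215 234.87200324580496
(234, 150) (233, 149)
```

View pics/n2.png

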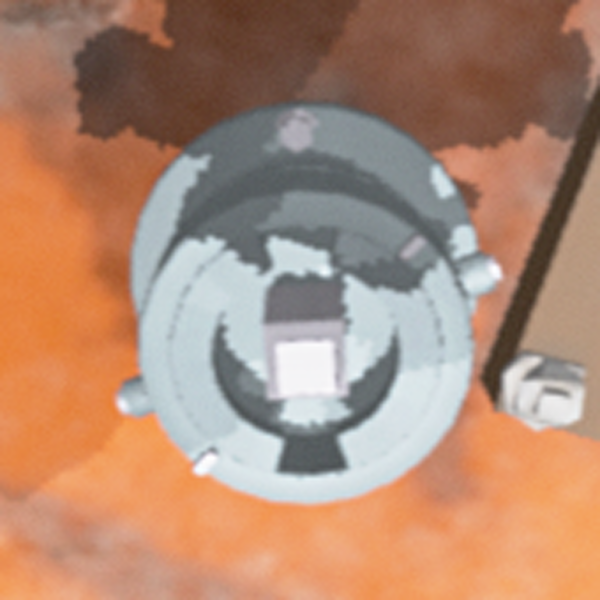

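View pics/k2.png

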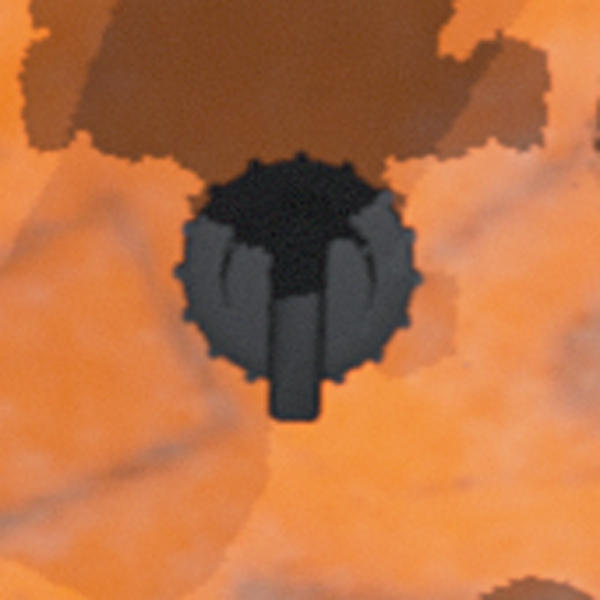

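```bash
python3 - <<'E'
from h import *
def mk(f,o):
    d=np.load(f); pose=(d['p'],d['q'])
    return lambda u,v,z: pix2plane('wrist',[o[0]+(u+.5)/600*170-.5,o[1]+(v+.5)/600*170-.5],z,pose)[:2]
def circ(P):
    P=np.array(P); A=np.c_[2*P,np.ones(len(P))]; s=np.linalg.lstsq(A,(P**2).sum(1),rcond=None)[0]
    return s[:2],np.sqrt(s[2]+s[:2]@s[:2])
ang=lambda v: np.degrees(np.arctan2(v[1],v[0]))
N=mk('wn2.npz',(234,150))
print('rim',circ([N(u,v,.07) for u,v in [(140,350),(473,350),(306,503),(300,192),(186,452),(425,460)]]))
a,b=N(205,462,.071),N(413,247,.071); print('ribs mid',(a+b)/2,'dist',np.linalg.norm(a-b),'ang',ang(b-a),ang(a-b))
s=[N(u,v,.078) for u,v in [(275,343),(333,340),(338,392),(277,397)]]; print('spindle',np.mean(s,0),'sides',[np.round(ang(s[i-3]-s[i]),1) for i in range(4)])
print('slot end',N(311.5,472,.07))
K=mk('wc2.npz',(233,149))
print('flange',circ([K(u,v,.0225) for u,v in [(180,270),(420,278),(300,155),(252,380),(342,380),(378,357)]]))
e=K(294.5,418,.063); print('bar end',e, 'bar sides', [ang(K(a,415,.063)-K(b,300,.063)) for a,b in ((268,272),(320,324))])
im=cv2.imread('pics/k2.png'); cv2.imwrite('pics/k3.png',np.clip((im[140:440,150:450].astype(float)-5)*4,0,255).astype('uint8'))
E
```

```text
rim (array([ 0.51073724, -0.07456998]), np.float64(0.0411420423783819))
ribs mid [ 0.51132997 -0.07490554] dist 0.07646209360918081 ang 155.1505651760076 -24.849434823992407
spindle [ 0.51122398 -0.07494332] sides [np.float64(110.3), np.float64(22.7), np.float64(-67.8), np.float64(-161.3)]
slot end [ 0.54122484 -0.06410496]
flange (array([ 0.54015008, -0.35061862]), np.float64(0.033195926357229386))
bar end [ 0.564028   -0.35613842] bar sides [np.float64(-13.179861063112577), np.float64(-12.359703345660982)]
```

View pics/k3.png

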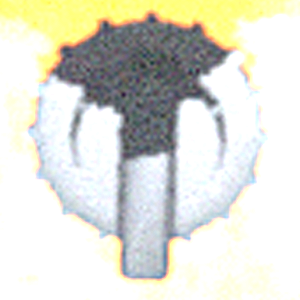

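Neck: centre (0.511,-0.075), x axis at about 20°. Cap: about (0.539,-0.3503), bar at about -12.8°. Next: grasp and lift.

```bash
python3 - <<'E'
from h import *
bot.set_gripper(.6,80)
q=down(np.radians(90-12.8)); x,y=.539,-.3503
bot.move_pose([x,y,.12],q); bot.move_linear([x,y,.038],speed=.12)
bot.set_gripper(0.0,80); print(bot.read_gripper_width(),bot.read_finger_force(),bot.read_ft_force())
bot.move_linear([x,y,.16],speed=.15); bot.wait(.2)
pose=(bot.read_position(),bot.read_tool_rot()); im=bot.camera('wrist'); save(im,'wg.png'); np.savez('wg.npz',p=pose[0],q=pose[1])
z0=pose[0][2]-.038
u,v=map(int,proj('wrist',[x,y,z0+.03],pose)); print(u,v,z0,pose[0],bot.read_gripper_width(),bot.read_clock(),np.round(bot.read_joint_positions(),2))
c=cv2.cvtColor(im,cv2.COLOR_RGB2BGR)[v-100:v+100,u-100:u+100].astype(float)
cv2.imwrite('pics/g.png',cv2.resize(np.clip(c*2.5,0,255).astype('uint8'),(600,600),interpolation=cv2.INTER_CUBIC))
E
```

```text
0.14160890529815265 78.84868025779724 [-0.3411183   1.06916802  5.60264818]
319 297 0.12079150591093343 [ 0.5384838  -0.34985597  0.15879151] 0.14456127730388008 11.5333 [-0.69  0.55 -0.03  0.99 -0.   -0.47]
```

View pics/g.png

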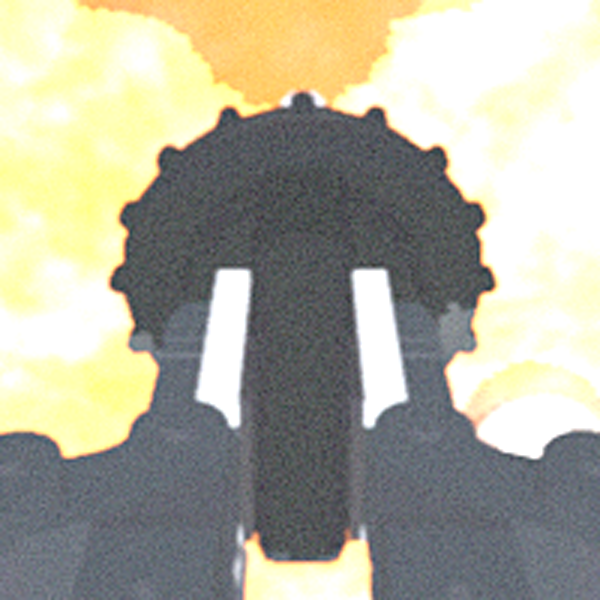

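```bash
python3 - <<'E'
from h import *
d=np.load('wg.npz'); pose=(d['p'],d['q']); z0=pose[0][2]-.038
def K(u,v,z): return pix2plane('wrist',[219+(u+.5)/3-.5,197+(v+.5)/3-.5],z,pose)[:2]
P=np.array([K(u,v,z0+.0225) for u,v in [(303,97),(230,114),(375,114),(168,155),(437,155),(128,213),(475,213),(118,281),(487,281),(140,340),(465,340)]])
A=np.c_[2*P,np.ones(len(P))]; s=np.linalg.lstsq(A,(P**2).sum(1),rcond=None)[0]
Rm=q2R(pose[1]).as_matrix()
print('c',s[:2],'r',np.sqrt(s[2]+s[:2]@s[:2]),'offset tool x,y',Rm[:2,:2].T@(s[:2]-pose[0][:2]))
e=K(303,555,z0+.063); print('bar end offset',Rm[:2,:2].T@(e-pose[0][:2]))
yv=Rm[:,1]; print('tool y ang',np.degrees(np.arctan2(yv[1],yv[0])))
E
```

```text
c [ 0.53770918 -0.35023782] r 0.032159074423246246 offset tool x,y [ 0.00067076 -0.00054399]
bar end offset [-0.02369803 -0.00047954]
tool y ang 77.19909911471139
```

```bash
cat >> h.py <<'E'
N=np.array([.5111,-.0749]); OFF=np.array([.001,-.0005]); A0=20.0
def tcp_xy(ang,extra=(0,0)): # bar angle deg
    Rm=q2R(down(np.radians(ang+90))).as_matrix()[:2,:2]
    return N+np.array(extra)-Rm@OFF
E
python3 - <<'E'
from h import *
xy=tcp_xy(A0); q=down(np.radians(A0+90))
p=bot.read_position(); bot.move_linear([p[0],p[1],.2],speed=.2)
bot.move_pose([*xy,.2],q); bot.move_linear([*xy,.125],speed=.12); bot.wait(.2)
p=bot.read_position(); print(p,xy); xy2=xy+(xy-p[:2])
bot.move_linear([*xy2,.122],speed=.05); bot.wait(.2); print(bot.read_position(),bot.read_ft_force(),bot.read_moment())
r=bot.move_linear([*xy2,.088],speed=.025,until_force=10)
print(r,bot.read_position(),bot.read_ft_force(),bot.read_moment(),bot.read_clock())
E
```

```text
[ 0.51254334 -0.07433761  0.12583959] [ 0.51186868 -0.07408813]
[ 0.51124221 -0.07383257  0.12203426] [-0.08159939 -0.4474958  -2.64058646] [ 0.00336506 -0.05013348 -0.03633598]
True [ 0.51109598 -0.07384616  0.08882032] [ 0.71129446 -0.33546188  4.57327811] [-0.03605647 -0.03783937 -0.00790894] 15.65
```

It stopped at z=0.0888 after about 33 mm of descent, so it looks seated. I'll press lightly and check.

```bash
python3 - <<'E'
from h import *
p=bot.read_position()
r=bot.move_linear([p[0],p[1],.083],speed=.02,until_force=10); bot.wait(.2)
print(r,bot.read_position(),bot.read_ft_force(),bot.read_moment(),bot.read_clock())
im=bot.camera('wrist')
c=cv2.cvtColor(im,cv2.COLOR_RGB2BGR)[180:430,195:445].astype(float)
cv2.imwrite('pics/s.png',cv2.resize(np.clip(c*1.5,0,255).astype('uint8'),(600,600),interpolation=cv2.INTER_CUBIC))
E
```

```text
True [ 0.51114436 -0.07386211  0.0888591 ] [-0.86174506  0.26627023  5.16417616] [-0.03103806  0.023269    0.00478907] 16.0583
```

View pics/s.png

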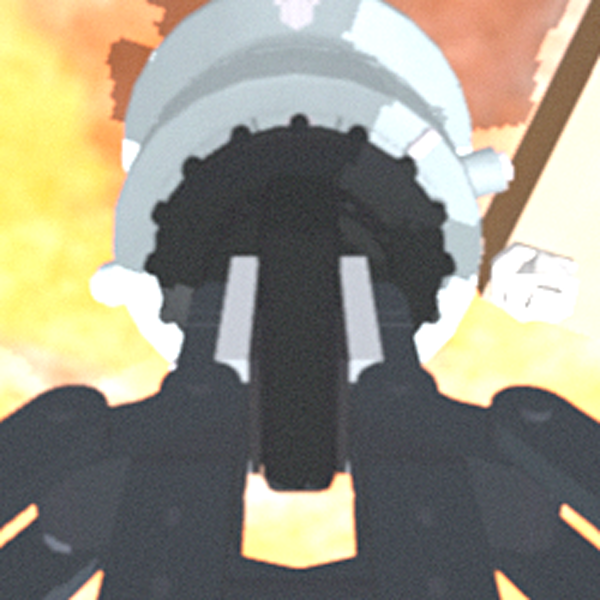

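The flange sits on the rim and is centred. The rib is at (425,140), about 45° clockwise of the bar. Next: twist in small steps.

```bash
python3 - <<'E'
from h import *
p=bot.read_position(); R0=q2R(down(np.radians(A0+90))).as_matrix()[:2,:2]; C=p[:2]+R0@OFF; print(C)
for a in (-5,-12,-20,-28,-36,-41,-45):
    q=down(np.radians(A0+a+90)); Rm=q2R(q).as_matrix()[:2,:2]
    bot.move_linear([*(C-Rm@OFF),.088],speed=.02,rotation=q)
    y=q2R(bot.read_tool_rot()).as_matrix()[:,1]
    print(a,np.round(np.degrees(np.arctan2(y[1],y[0]))-90-A0,1),np.round(bot.read_position(),4),np.round(bot.read_ft_force(),1),np.round(bot.read_moment(),3),round(bot.read_clock(),2))
bot.wait(.5); print(np.round(bot.read_ft_force(),1),np.round(bot.read_moment(),3),bot.read_finger_force())
im=bot.camera('wrist')
c=cv2.cvtColor(im,cv2.COLOR_RGB2BGR)[180:430,195:445].astype(float)
cv2.imwrite('pics/t.png',cv2.resize(np.clip(c*1.5,0,255).astype('uint8'),(600,600),interpolation=cv2.INTER_CUBIC))
E
```

```text
[ 0.51035888 -0.07465549]
-5 -5.0 [ 0.5111 -0.074   0.0888] [-3.4  1.8  7.2] [ 0.017  0.549 -0.039] 16.36
-12 -12.0 [ 0.5111 -0.074   0.0888] [-3.1  1.2  7.4] [0.049 0.641 0.011] 16.63
-20 -20.0 [ 0.5111 -0.074   0.0888] [-4.5  1.5  7.9] [ 0.121  0.66  -0.058] 16.93
-28 -28.0 [ 0.5111 -0.074   0.0888] [-3.6  1.1  8.7] [0.239 0.754 0.08 ] 17.22
-36 -36.0 [ 0.5111 -0.074   0.0888] [-2.7  2.   9.5] [0.263 0.732 0.026] 17.51
-41 -41.0 [ 0.5111 -0.074   0.0888] [-3.8  2.6  8.4] [0.346 0.788 0.038] 17.76
-45 -45.0 [ 0.5111 -0.074   0.0888] [-3.5  2.5  9.5] [0.405 0.85  0.016] 18.01
[-3.6  2.3  9.4] [0.432 0.821 0.045] 79.88935232162476
```

View pics/t.png

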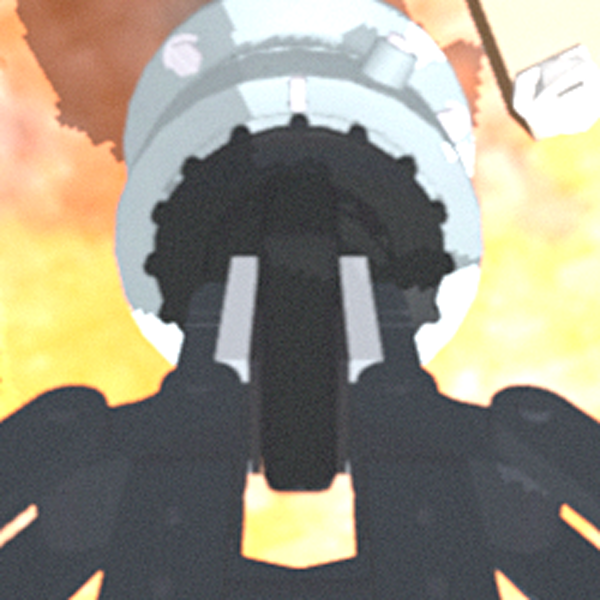

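The rib at (297,95) is in line with the bar at x≈300, the flange is flat on the rim, and the cap did not turn in the grip. Handing in.

```bash
python3 -c "
from cell import bot
print(bot.close_job())"
```

```text
the job is handed in; nothing more can be done
None
```

The black cap is seated on the grey neck, twisted 45° clockwise with its bar in line with the ribs and still gripped at about 80 N; I handed the job in at about 18.6 s, and no verdict came back.

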